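# Pull the spring tester out to the clip

## Task

The nozzle-spring tester on the bottling bench is due for its check at the stroke marked by the green clip. Pull the blue paddle out against its spring until the yellow follower that it pushes along stands level with the green clip, hold it there for two seconds, then ease the paddle back fully home, not letting it snap, so that the follower stays behind at the clip. Move the follower only by means of the paddle, do not overshoot the clip, and leave the bottles and other loose things where they are.

Things in the scene. Friction and masses are not known exactly. Their poses are not given: they have to be found in the camera images.
- gauge: spring tester fixed on the table, a base plate 12 mm high, x -135 to 305, y -110 to 60 mm; origin on the table under the rods' centre line. Its x points to the black spring housing (x 160 to 305, y +-50, 85 mm high): the paddle is pulled out along -x. Two rods at y +-28 mm, tops at 35 mm; stop block 48 mm high at x -122. White scale strip along x at y -75 mm, ticks 10 mm apart, top at 18 mm.
- carriage (a joint): how far the carriage with the blue paddle is pulled out (m): 0 fully home (held there by the spring), at most 0.14. The spring pulls home with about 4 N at 0 and 13 N at 0.12.
- paddle (a point): centre of the top edge of the blue upright paddle, 108 mm above the table, axes as the gauge's. Paddle: 12 mm thick (x), 60 mm wide (y), free from 42 to 108 mm height, on the middle of a steel carriage 50 mm long, 78 mm wide, top at 42 mm. At home 79 mm lie free between paddle and housing, room for fingers to come down behind it and hook it.
- follower_line (a point): black line on top of the yellow follower, at its centre, 41 mm above the table; the follower is 12 mm long along the gauge's x, 32 mm wide, 22 mm high, sits on the scale strip and slides along it with a little friction, staying where it is left. Axes as the gauge's.
- follower: the yellow follower; origin on the table below the gauge's centre line, level with its black line (75 mm to the +y side of the line); axes as the gauge's
- pusher (a point): front face of the dark steel arm on the carriage that pushes the follower towards -x; touching it, the follower's line is 6 mm ahead of this point. The follower may start up to 20 mm ahead of it. Moves with the paddle, 25 mm ahead of the paddle's centre.
- clip_line (a point): white line on top of the green clip, at its centre, 38 mm above the table; the clip is fixed at the outer edge of the scale, 18 mm long along the gauge's x, 12 mm wide, 26 mm high; axes as the gauge's. It marks where the follower's line must stand.
- flask_a: squat round bottle of greenish glass, 90 mm wide at the belly, 117 mm high; origin at the centre of its foot; a bystander
- flask_b: squat round bottle of greenish glass, 90 mm wide at the belly, 117 mm high; origin at the centre of its foot; a bystander
- flask_c: squat round bottle of greenish glass, 90 mm wide at the belly, 117 mm high; origin at the centre of its foot; a bystander
- amber: amber bottle with black cap, 66 mm wide, 160 mm high; origin at the centre of its foot; a bystander
- wrench: steel wrench lying flat, 170 mm long along its x; a bystander
- tub: round white tub of stoppers, 110 mm wide, 70 mm high; origin at the centre of its foot; a bystander
- stopper: small cork stopper with a black cap, standing cap down on the housing's top, 28 mm wide, 27 mm high; origin at the centre of its foot; a bystander

How it is judged (in metres and radians):
On the way:
1. the carriage has pushed the follower level with the clip (lines within 8 mm) and is held against it there for 1 s (x of follower_line in the frame of clip_line between -0.008 and 0.008 m and x of pusher in the frame of follower_line below 0.0095 m), for 1 s.
At the end, for the whole second after the job is handed in: The follower's line stands within 8 mm of the clip's line along the scale, and the paddle is back home (within 6 mm) and at rest (x of follower_line in the frame of clip_line between -0.008 and 0.008 m and value of joint carriage below 0.006 m and velocity of joint carriage between -0.02 and 0.02 m/s and linear speed of follower below 0.01 m/s); the robot touches nothing.
It fails at once if the paddle snaps back (faster than 0.5 m/s) (velocity of joint carriage below -0.5 m/s).
It fails at once if the robot pushes on the follower itself (more than 1 N) (contact force between follower and the fingers above 1 N or contact force between follower and the arm above 1 N).
It fails at once if the follower is pushed far past the clip (more than 12 mm) (x of follower_line in the frame of clip_line below -0.012 m).
It fails at once if a bystander is moved more than 30 mm or tipped over (distance of any of flask_a, flask_b, flask_c, amber, wrench, tub, stopper from where it was at the start of the episode above 0.03 m or angle between any of flask_a, flask_b, flask_c, amber, wrench, tub, stopper's own z axis and vertical above 0.5 rad).
It also fails if it takes over 43 s, if anything falls off the work surface, if the arm or the gripper's body presses on something with over 40 N, if the wrist force passes 120 N, or if a joint passes its speed limit or range.

## Robot

A 6-joint arm with a two-finger parallel gripper is mounted at the origin on the work surface. World frame = base frame: x ahead of the robot, y to its left, z up, the work surface at z = 0. Lengths are in mm, angles in rad, forces in N, time in s.
With the tool pointing down it reaches from about 275 to 975 mm from the base axis. Payload 8.4 kg.
Tool frame: the origin (TCP) lies at the very end of the fingers, on their centre line; the grasp point (between the pads) lies 19 mm behind it; z points along the fingers, y is the line along which they close (so a half turn about z gives the same grasp; the last joint's range is limited). The gripper opens to 92 mm and grips with 3 to 60 N. Pads are 20 mm wide; open, the fingers measure 128 mm over their backs; the gripper's body (75 mm by 189 mm) begins 69 mm behind the grasp point.
Start: joints at [1.317, 0.353, 1.633, -0, 1.155, -0.002], TCP at [155.716, 605.293, 181.683] pointing down, gripper open.
Joint ranges: [-2.63, 2.63], [-0.92, 2.1], [0.06, 2.66], [-1.3, 4.44], [0, 2.69], [-3.02, 3.02]. Speed limits (rad/s): [2.22, 2.22, 2.79, 3.14, 3.14, 3.14].

## Interface

Orientations are given as [roll, pitch, yaw] about the fixed x, y, z axes, in that order (R = Rz(yaw) Ry(pitch) Rx(roll)).
In Python, from station import r gives the robot as it stands.
- The arm moves only by the shell command python3 -m creep 'ROWS' [OPENING]. ROWS is JSON, a list of rows, each a list of 4 numbers: the shift along the tool's x, y, z in m, then the turn about the tool's z in rad. In form: [[dx, dy, dz, yaw], ...]. A call has 1 to 12 rows; each row is the pose to reach, as a shift and turn from the pose commanded when the call began, along the tool's axes at that moment; what a row does not reach only later rows make up. A row lasts 1/12 s, in which the tool goes at most 41.7 mm and 7.16 degrees, less where a joint would pass 70% of its speed; a pose out of reach is approached as far as the arm can. A call with a gripper value outside its range is refused whole. OPENING is the opening, from -1 (shut) to 1 (fully open), set as the call begins (- or left out, the last holds). The fingers move at their own pace and stop on an object; the grip force is fixed at half the most. Time passes only in rows, so rows that repeat a pose let the fingers close. It gives the time, the measured TCP pose, the force, the opening and the grip force at its end, in the units of the state.
- r.sense(): the state, without advancing time (a new reading comes with each control period).
- r.get_image(name): name is "side" or "top"; returns a dict with "color" (420x560x3 uint8, red, green, blue), "fx", "fy", "cx", "cy" (pixels), "R" (3x3) and "t" (3): a world point X has camera coordinates R X + t. Camera axes: x right, y down, z forward; pixel columns grow to the right and rows downward; lengths in mm; the calibration is good to about 2 mm. A picture is of the moment at which its call begins. There is no depth.
- r.hand_in(): hands the job in; it is judged then, once.
The state is a dict: "t": time; "qpos": joint angles; "qd": joint speeds; "joint_efforts": joint torques, N m; "tcp_pos": TCP position; "tcp_rot": TCP orientation; "wrist_force": force on the tool from outside, world axes, zero at the start; "torque": the same for the moment, N m; "opening": finger opening in mm; "finger_force": force on a finger pad.
Only numpy, scipy, OpenCV 4.12 (cv2) and the standard library are available. Lean on these libraries where they do the work, as an engineer would, in place of code of your own. Each camera call takes 0.05 s, during which the arm holds its last target. There are 200 camera calls.

## Working session

There is one attempt and no reset: what is moved stays moved. The work goes in short steps, Python scripts to look and compute and a shell command to move; the robot and the scene stay as the last step left them, time stands still between calls to the robot, and variables do not carry over. Pictures are saved under pics/ and viewed, at most 11 in all, crops included, and the job is handed in when it is done.

```bash
mkdir -p pics; ls; python3 - <<'E'
from station import r
import cv2,json
s=r.sense();print({k:s[k] for k in('t','tcp_pos','tcp_rot','opening','wrist_force')})
for n in('side','top'):
    d=r.get_image(n);cv2.imwrite(f'pics/{n}0.png',d['color'][:,:,::-1]);print(n,d['fx'],d['cx'],d['cy'],d['R'],d['t'])
E
```

```text
pics
{'t': 0.0, 'tcp_pos': array([155.57983116, 604.78112352, 180.97098253]), 'tcp_rot': array([-3.14021798e+00,  3.50559576e-05,  2.88980886e+00]), 'opening': 91.91838657466559, 'wrist_force': array([-0.57870286,  0.22483119, -0.32410829])}
side 469.71948408773096 277.821251905281 213.24753900297392 [[ 0.8845299  -0.46634488 -0.01137144]
 [-0.31065196 -0.57068723 -0.76013909]
 [ 0.34799744  0.67589832 -0.64966087]] [-417.71024245  243.78679009 1141.38168156]
top 451.17310501131396 282.09117766556494 207.78175243125767 [[ 0.00580924 -0.99996077  0.0066871 ]
 [-0.99834031 -0.00618272 -0.05725722]
 [ 0.05729632 -0.00634338 -0.99833706]] [  31.56702362  507.39003338 1392.24690586]
```

View pics/side0.png

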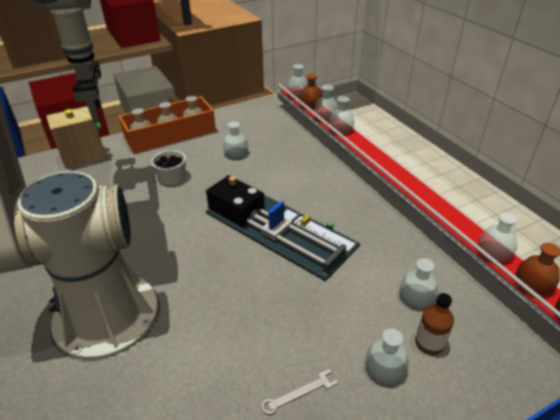

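View pics/top0.png

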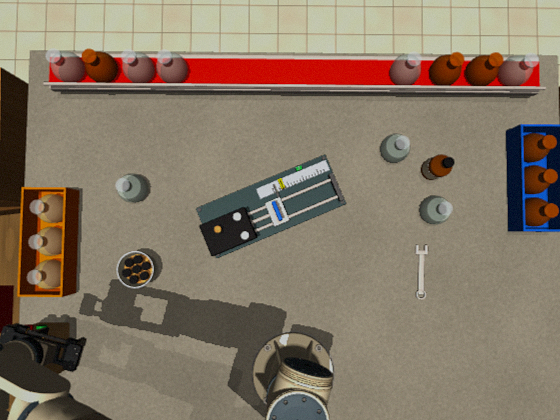

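The side view shows the gauge at about (280,225), with the blue paddle at (277,213), yellow at (306,219) and green at (329,225). In the top view the paddle is at (278,210), the yellow follower at (282,184) and the green clip at (299,168). The pull direction is image right and up.

```bash
cat > h.py <<'E'
import numpy as np,cv2
from station import r
def ray(d,u,v):
    R=np.array(d['R']);t=np.array(d['t']);c=-R.T@t
    return c,R.T@np.array([(u-d['cx'])/d['fx'],(v-d['cy'])/d['fy'],1])
def onz(d,u,v,z):
    c,k=ray(d,u,v);return c+k*(z-c[2])/k[2]
def proj(d,X):
    p=np.array(d['R'])@X+np.array(d['t']);return p[0]/p[2]*d['fx']+d['cx'],p[1]/p[2]*d['fy']+d['cy']
def tri(a,pa,b,pb):
    A=[];y=[]
    for d,p in((a,pa),(b,pb)):
        c,k=ray(d,*p);k/=np.linalg.norm(k);M=np.eye(3)-np.outer(k,k);A.append(M);y.append(M@c)
    return np.linalg.lstsq(np.vstack(A),np.hstack(y),rcond=None)[0]
HS=dict(blue=((105,120,60),(125,255,255)),yellow=((24,150,110),(34,255,255)),green=((45,120,60),(85,255,255)))
def blobs(d,name,roi):
    x0,y0,x1,y1=roi;h=cv2.cvtColor(d['color'],cv2.COLOR_RGB2HSV)
    m=cv2.inRange(h,*HS[name]);k=np.zeros_like(m);k[y0:y1,x0:x1]=m[y0:y1,x0:x1]
    n,l,s,c=cv2.connectedComponentsWithStats(k)
    i=1+np.argmax(s[1:,4]) if n>1 else None
    return None if i is None else (c[i],s[i],cv2.minAreaRect(np.argwhere(l==i)[:,::-1].astype(np.float32)))
ROI=dict(top=(190,145,360,260),side=(190,170,370,280))
E
python3 - <<'E'
from h import *
D={n:r.get_image(n) for n in('top','side')}
for c,z in(('blue',80),('yellow',40),('green',37)):
    p={n:blobs(D[n],c,ROI[n]) for n in D}
    for n in D: print(c,n,p[n])
    if all(p.values()): print(tri(D['top'],p['top'][0],D['side'],p['side'][0]).round(1),'top@z',onz(D['top'],*p['top'][0],z).round(1),onz(D['side'],*p['side'][0],z).round(1))
t=D['top'];h=cv2.cvtColor(t['color'],cv2.COLOR_RGB2HSV)
for p in((205,212),(240,200),(215,230)):print(h[p[1],p[0]])
for p in((198,208),(326,155),(346,205),(219,256)):print(onz(t,*p,12).round())
a=cv2.resize(t['color'][140:265,190:360],None,fx=4.5,fy=4.5,interpolation=cv2.INTER_CUBIC);cv2.imwrite('pics/c1.png',a[:,:,::-1])
a=cv2.resize(D['side']['color'][165:285,195:370],None,fx=4.5,fy=4.5,interpolation=cv2.INTER_CUBIC);cv2.imwrite('pics/c2.png',a[:,:,::-1])
E
```

```text
blue top (array([276.55  , 210.3625]), array([272, 201,  10,  20,  80], dtype=int32), ((276.5710144042969, 210.4703826904297), (20.23077392578125, 3.9230775833129883), 67.38013458251953))
blue side (array([274.25925926, 210.27407407]), array([268, 201,  16,  27, 135], dtype=int32), ((272.8000183105469, 212.4000244140625), (11.627553939819336, 28.621667861938477), 26.56505012512207))
[492.8  52.4  91. ] top@z [495.6  51.4  80. ] [496.3  64.9  80. ]
yellow top (array([280.79487179, 183.12820513]), array([278, 178,   7,  11,  39], dtype=int32), ((280.6810607910156, 182.92242431640625), (10.373208999633789, 3.6765806674957275), 66.80140686035156))
yellow side (array([305.26923077, 218.26923077]), array([302, 215,   7,   7,  26], dtype=int32), ((305.0000305175781, 218.50003051757812), (3.535533905029297, 7.77817440032959), 45.0))
[582.2  39.1  34.4] top@z [581.5  39.2  40. ] [579.   33.6  40. ]
green top (array([298.48148148, 167.74074074]), array([295, 165,   8,   6,  27], dtype=int32), ((298.3999938964844, 167.7000274658203), (4.110960960388184, 6.640782833099365), 71.56504821777344))
green side (array([329.9, 225.3]), array([328, 224,   5,   3,  10], dtype=int32), ((329.95001220703125, 225.35003662109375), (1.8973664045333862, 4.110960960388184), 71.56504821777344))
[631.2 -15.5  29.4] top@z [629.9 -15.1  37. ] [626.4 -22.4  37. ]
[90 47 82]
[86 49 89]
[ 17 179 202]
[505. 297.  12.]
[ 675. -103.   12.]
[ 517. -165.   12.]
[356. 229.  12.]
```

View pics/c1.png

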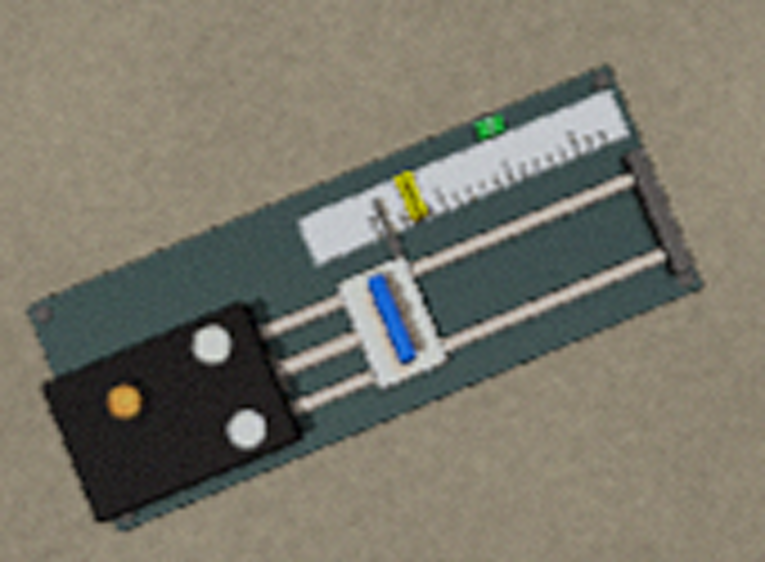

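View pics/c2.png

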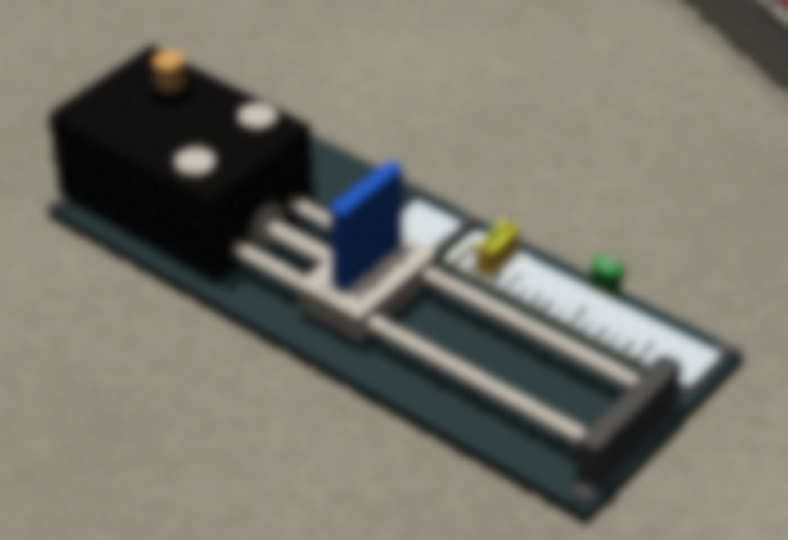

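The crops show the paddle fully home. The yellow follower is just ahead of the steel pusher arm, and the green clip is about 69 mm further along the scale. The cork stopper sits on the housing top.

I'll grasp the paddle with one finger behind it and one in front, with the closing line along the gauge's x. The paddle is at about (494,51), which is a tool shift of (-0.466,-0.452) and a turn of -0.646.

```bash
python3 -m creep '[[-0.01,-0.01,0,-0.03],[-0.03,-0.03,0,-0.08],[-0.055,-0.055,0,-0.15],[-0.083,-0.082,0,-0.22],[-0.111,-0.109,0,-0.29],[-0.139,-0.136,0,-0.36],[-0.167,-0.163,0,-0.43],[-0.195,-0.190,0,-0.5],[-0.223,-0.217,0,-0.55],[-0.251,-0.244,0,-0.6],[-0.275,-0.267,0,-0.63],[-0.29,-0.281,0,-0.646]]' 0.3; python3 - <<'E'
from h import *
s=r.sense();print(s['t'],s['tcp_pos'],s['tcp_rot'],s['qpos'])
p=s['tcp_pos'];y=s['tcp_rot'][2];d=np.array([494,51])-p[:2]
print(d@[np.cos(y),np.sin(y)],d@[np.sin(y),-np.cos(y)])
E
```

```text
t: 1.2
tcp_pos: [367.5, 258.2, 181.7]
tcp_rot: [-3.141, 0.0, -2.747]
wrist_force: [0.5, 0.3, 1.2]
opening: 59.8
finger_force: 0.0
1.2 [367.54372477 258.2217268  181.74351044] [-3.14089593e+00  1.19575933e-04 -2.74667346e+00] [ 6.09719775e-01  7.42821680e-02  1.99201931e+00 -8.02734370e-04
  1.07532299e+00 -1.35561404e+00]
-36.99747716377249 -239.92336336329586
```

```bash
python3 -m creep '[[-0.003,-0.015,0,0],[-0.008,-0.045,0,0],[-0.013,-0.08,0,0],[-0.018,-0.115,0,0],[-0.023,-0.15,0,0],[-0.028,-0.18,0,0],[-0.032,-0.205,0,0],[-0.035,-0.225,0,0],[-0.037,-0.235,0,0],[-0.037,-0.24,0,0],[-0.037,-0.24,0.02,0],[-0.037,-0.24,0.04,0]]'; python3 - <<'E'
from h import *
s=r.sense();print(s['t'],s['tcp_pos'],s['tcp_rot'])
a=[cv2.resize(r.get_image(n)['color'][y-65:y+65,x-65:x+65],None,fx=3,fy=3,interpolation=cv2.INTER_CUBIC) for n,x,y in(('top',285,195),('side',290,215))]
cv2.imwrite('pics/c3.png',np.hstack(a)[:,:,::-1])
E
```

```text
t: 2.2
tcp_pos: [493.6, 54.0, 142.1]
tcp_rot: [-3.141, 0.002, -2.748]
wrist_force: [-0.8, -0.8, -0.8]
opening: 59.9
finger_force: 0.0
2.2 [493.55865417  53.99188717 142.05028985] [-3.14123482e+00  2.32406644e-03 -2.74776310e+00]
```

View pics/c3.png

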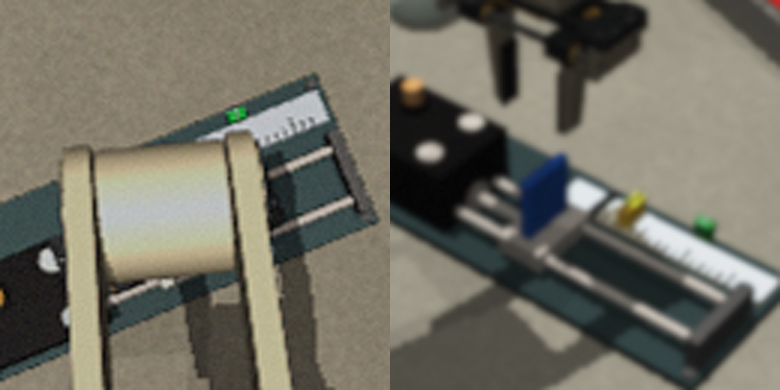

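The fingers sit above the paddle, one on each side, with the front finger clear of the follower. In the top view the wrist hides the follower, but the side view shows follower, paddle and clip. Next I descend and close gently.

```bash
python3 -m creep '[[0,0.002,0.012,0],[0,0.002,0.027,0],[0,0.002,0.042,0],[0,0.002,0.057,0],[0,0.002,0.07,0],[0,0.002,0.077,0],[0,0.002,0.08,0],[0,0.002,0.08,0],[0,0.002,0.08,0]]'; python3 - <<'E'
from h import *
d=r.get_image('side')
for c in('blue','yellow','green'):print(c,blobs(d,c,ROI['side']))
cv2.imwrite('pics/c4.png',cv2.resize(d['color'][150:280,205:365],None,fx=4,fy=4,interpolation=cv2.INTER_CUBIC)[:,:,::-1])
E
```

```text
t: 3.05
tcp_pos: [492.6, 55.7, 62.4]
tcp_rot: [-3.141, 0.001, -2.747]
wrist_force: [-0.4, 0.2, 0.5]
opening: 59.5
finger_force: 0.0
blue (array([272.78195489, 214.08270677]), array([269, 203,  12,  26, 133], dtype=int32), ((273.2162170410156, 215.20269775390625), (10.028338432312012, 26.303836822509766), 9.462321281433105))
yellow (array([305.66666667, 218.04166667]), array([303, 215,   6,   7,  24], dtype=int32), ((305.5000305175781, 218.00003051757812), (3.535533905029297, 6.363961219787598), 45.0))
green (array([329.75, 225.5 ]), array([327, 224,   6,   4,  12], dtype=int32), ((329.5882568359375, 225.14706420898438), (4.6081767082214355, 2.9104275703430176), 14.03624439239502))
```

View pics/c4.png

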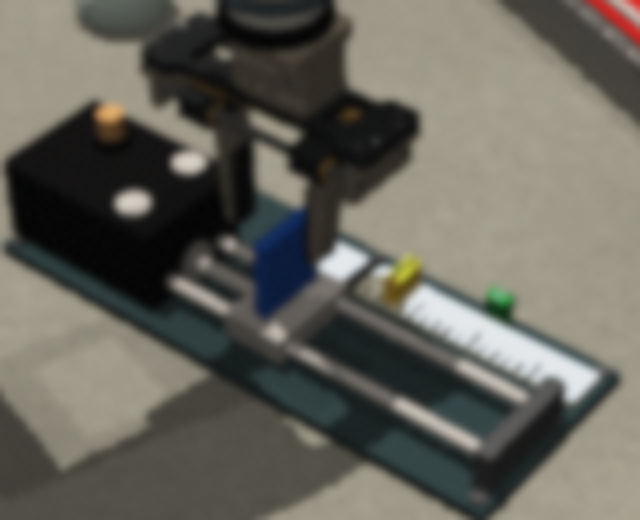

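The fingers straddle the paddle, about level with its middle and clear of the carriage. Closing now.

```bash
python3 -m creep '[[0,0,0,0],[0,0,0,0],[0,0,0,0],[0,0,0,0],[0,0,0,0],[0,0,0,0],[0,0,0,0],[0,0,0,0]]' -0.9;
```

```text
t: 3.77
tcp_pos: [493.6, 52.0, 61.8]
tcp_rot: [-3.135, 0.0, -2.744]
wrist_force: [7.0, -19.5, -2.9]
opening: 11.8
finger_force: 30.0
```

```bash
python3 -m creep '[[0,-0.006,0,0],[0,-0.013,0,0],[0,-0.020,0,0],[0,-0.027,0,0],[0,-0.034,0,0],[0,-0.041,0,0],[0,-0.048,0,0],[0,-0.055,0,0],[0,-0.061,0,0],[0,-0.066,0,0],[0,-0.069,0,0],[0,-0.07,0,0]]'; cat > m.py <<'E'
from h import *
import sys
s=r.sense();p=s['tcp_pos'];g=np.array([-.386,.9225]);print('pulled',-(p[:2]-[493.6,52.0])@g)
G=[];Y=[]
for i in range(3):
    d=r.get_image('side')
    b=blobs(d,'yellow',ROI['side']);c=blobs(d,'green',ROI['side'])
    if b:Y.append(b[0])
    if c:G.append(c[0])
y,c=np.mean(Y,0),np.mean(G,0)
print(y,c,'remaining (side, z36/33)',(onz(d,*c,33)-onz(d,*y,36))[:2]@-g)
# top
d=r.get_image('top')
for n,z in(('yellow',40),('green',37)):
    b=blobs(d,n,ROI['top']);print(n,b and (b[1][4],onz(d,*b[0],z)[:2]@-g))
cv2.imwrite('pics/'+sys.argv[1],np.hstack([cv2.resize(q['color'][y0:y0+100,x0:x0+100],None,fx=4,fy=4,interpolation=cv2.INTER_CUBIC) for q,x0,y0 in((r.get_image('side'),260,180),(d,230,130))])[:,:,::-1])
E
python3 m.py c5.png
```

```text
t: 4.77
tcp_pos: [519.2, -8.0, 61.7]
tcp_rot: [3.139, 0.001, -2.749]
wrist_force: [-1.1, 10.4, 1.7]
opening: 11.8
finger_force: 30.0
pulled 65.21188159828779
[321.63636364 223.90909091] [329.68181818 225.51515152] remaining (side, z36/33) 19.789981915767964
yellow None
green (np.int32(25), np.float64(257.55709085052047))
```

View pics/c5.png

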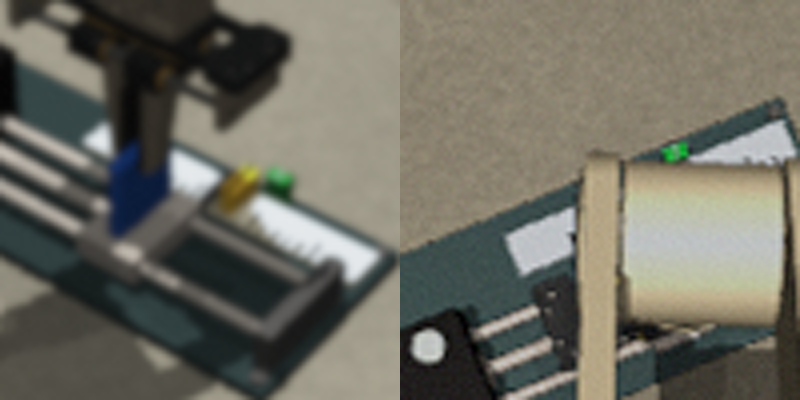

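The paddle is pulled about 65 mm with the follower moving ahead of the pusher. In the crop the follower is at about (240,188) and the clip at (280,182), so some 17–20 mm remain. The wrist hides the follower in the top view. I'll check the side estimate against the start positions.

```bash
python3 - <<'E'
from h import *
g=np.array([-.386,.9225]);d=r.get_image('side')
f=lambda u,v,z:onz(d,u,v,z)[:2]@-g
for z in(32,36,40):print(z,f(329.75,225.45,z-3)-f(305.47,218.15,z), f(321.64,223.91,z)-f(305.47,218.15,z), f(329.75,225.45,z-3)-f(321.64,223.91,z))
# row-sum intensity weighted centroids, soft mask
h=cv2.cvtColor(d['color'],cv2.COLOR_RGB2HSV)
for n,lo,hi in(('y',(20,90,60),(36,255,255)),('g',(45,80,40),(85,255,255))):
    m=cv2.inRange(h[190:240,290:345],lo,hi);q=np.argwhere(m);print(n,len(q),q.mean(0)[::-1]+[290,190],q.min(0)[::-1]+[290,190],q.max(0)[::-1]+[290,190])
E
```

```text
32 70.54980400263364 50.67980736399062 19.869996638643016
36 70.22484545781836 50.45205160978534 19.772793848033018
40 69.89988691300326 50.22429585558038 19.675591057422878
y 88 [318.98863636 226.85227273] [314 221] [324 233]
g 33 [329.3030303  225.63636364] [327 222] [332 229]
```

```bash
python3 -m creep '[[0,-0.003,0,0],[0,-0.006,0,0],[0,-0.009,0,0],[0,-0.012,0,0],[0,-0.014,0,0],[0,-0.015,0,0],[0,-0.016,0,0],[0,-0.016,0,0]]'; python3 m.py c6.png
```

```text
t: 5.73
tcp_pos: [525.3, -22.3, 61.7]
tcp_rot: [3.139, 0.001, -2.748]
wrist_force: [1.0, 11.1, 1.0]
opening: 11.5
finger_force: 30.0
pulled 80.76876655913874
[326.65656566 225.8030303 ] [330.69047619 225.6547619 ] remaining (side, z36/33) 6.718821633262952
yellow (np.int32(1), np.float64(-41.19778192516512))
green (np.int32(5), np.float64(264.5013256599987))
```

View pics/c6.png

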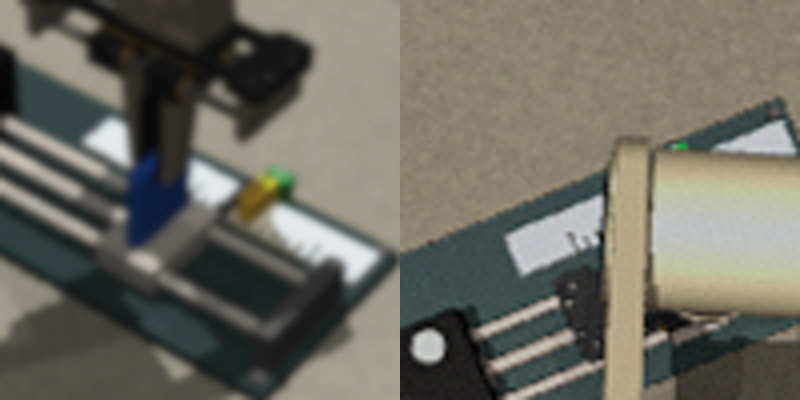

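The follower now partly hides the clip: in the crop, yellow is at about (262,195) and green at (283,183). Using the unobstructed clip pixel and the TCP travel, about 3 mm remain. I'll move 2.5–3 mm more and hold for over 2 s.

```bash
python3 -m creep '[[0,-0.001,0,0],[0,-0.002,0,0],[0,-0.003,0,0],[0,-0.003,0,0],[0,-0.003,0,0],[0,-0.003,0,0],[0,-0.003,0,0],[0,-0.003,0,0],[0,-0.003,0,0],[0,-0.003,0,0],[0,-0.003,0,0],[0,-0.003,0,0]]'; python3 -m creep '[[0,0,0,0],[0,0,0,0],[0,0,0,0],[0,0,0,0],[0,0,0,0],[0,0,0,0],[0,0,0,0],[0,0,0,0],[0,0,0,0],[0,0,0,0],[0,0,0,0],[0,0,0,0]]'; python3 m.py c7.png;python3 - <<'E'
from h import *
g=np.array([-.386,.9225]);d=r.get_image('side')
f=lambda u,v,z:onz(d,u,v,z)[:2]@-g
y=blobs(d,'yellow',ROI['side'])[0];print(y,f(329.75,225.45,33)-f(*y,36),f(*y,36)-f(305.47,218.15,36))
E
```

```text
t: 6.98
tcp_pos: [526.4, -24.9, 61.7]
tcp_rot: [3.139, 0.001, -2.748]
wrist_force: [0.3, 11.7, 1.9]
opening: 11.6
finger_force: 30.0
t: 7.98
tcp_pos: [526.4, -24.9, 61.7]
tcp_rot: [3.139, 0.001, -2.748]
wrist_force: [0.6, 11.5, 2.0]
opening: 11.6
finger_force: 30.0
pulled 83.63887016716966
[327.5 226. ] [330.75 225.75] remaining (side, z36/33) 4.759087359927391
yellow None
green (np.int32(2), np.float64(266.07142464675456))
[327.5 226. ] 1.8431030471932672 68.3817424106251
```

View pics/c7.png

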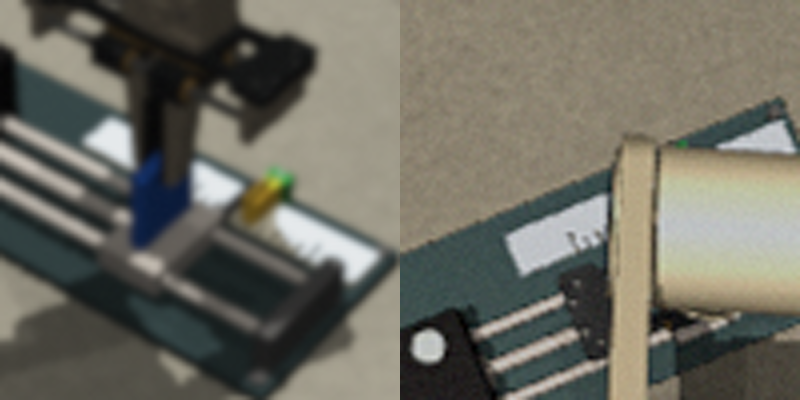

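The follower line is within about 2 mm of the clip; side and top-based estimates give 0–2 mm short. I'll finish the hold, then ease home slowly.

```bash
python3 -m creep '[[0,0,0,0],[0,0,0,0],[0,0,0,0],[0,0,0,0],[0,0,0,0],[0,0,0,0],[0,0,0,0],[0,0,0,0],[0,0,0,0],[0,0,0,0],[0,0,0,0],[0,0,0,0]]'; python3 -m creep '[[0,0.002,0,0],[0,0.005,0,0],[0,0.009,0,0],[0,0.014,0,0],[0,0.019,0,0],[0,0.024,0,0],[0,0.029,0,0],[0,0.034,0,0],[0,0.039,0,0],[0,0.044,0,0],[0,0.049,0,0],[0,0.054,0,0]]';  python3 -m creep '[[0,0.005,0,0],[0,0.010,0,0],[0,0.015,0,0],[0,0.019,0,0],[0,0.023,0,0],[0,0.027,0,0],[0,0.030,0,0],[0,0.032,0,0],[0,0.033,0,0],[0,0.034,0,0],[0,0.034,0,0]]'; python3 m.py c8.png
```

```text
t: 9.28
tcp_pos: [526.4, -25.0, 61.7]
tcp_rot: [3.139, 0.001, -2.748]
wrist_force: [-0.0, 11.8, 1.9]
opening: 12.1
finger_force: 30.0
t: 10.28
tcp_pos: [505.5, 24.2, 61.7]
tcp_rot: [3.14, 0.0, -2.748]
wrist_force: [-0.4, 5.8, 1.7]
opening: 11.9
finger_force: 30.0
t: 11.2
tcp_pos: [493.7, 51.9, 61.7]
tcp_rot: [-3.137, 0.0, -2.745]
wrist_force: [3.7, -13.3, -1.8]
opening: 12.1
finger_force: 30.0
pulled 0.11702127738078448
[325.47142857 228.01960784] [330.75 225.75] remaining (side, z36/33) 4.343330553492836
yellow (np.int32(36), np.float64(256.7944261058447))
green (np.int32(23), np.float64(257.32340526354164))
```

View pics/c8.png

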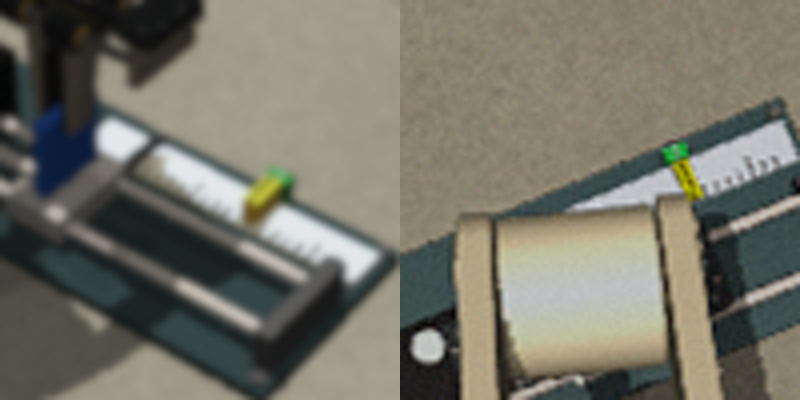

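The follower stands level with the clip: the top view puts the lines 0.5 mm apart, with yellow and green aligned at about (680,170) in the crop. The paddle is home, so I'll open, rise straight up and check.

```bash
python3 -m creep '[[0,-0.003,0,0],[0,-0.003,0,0],[0,-0.003,0,0],[0,-0.003,0,0],[0,-0.003,0,0],[0,-0.003,0,0],[0,-0.003,0,0],[0,-0.003,0,0]]' 0.3; python3 -m creep '[[0,0,-0.005,0],[0,0,-0.015,0],[0,0,-0.03,0],[0,0,-0.045,0],[0,0,-0.06,0],[0,0,-0.075,0],[0,0,-0.09,0],[0,0,-0.1,0],[0,0,-0.108,0],[0,0,-0.11,0],[0,0,-0.11,0],[0,0,-0.11,0]]'; python3 m.py c9.png; python3 - <<'E'
from h import *
print(blobs(r.get_image('side'),'blue',ROI['side']))
E
```

```text
t: 12.12
tcp_pos: [493.6, 51.7, 61.7]
tcp_rot: [3.142, -0.0, -2.747]
wrist_force: [-0.5, 1.4, 0.8]
opening: 59.5
finger_force: 0.0
t: 13.12
tcp_pos: [493.3, 51.6, 171.3]
tcp_rot: [3.141, -0.001, -2.747]
wrist_force: [-0.3, -0.1, -1.5]
opening: 60.1
finger_force: 0.0
pulled 0.22721401681131012
[325.48571429 228.03921569] [330.75 225.75] remaining (side, z36/33) 4.265372106135712
yellow (np.int32(3), np.float64(258.4099162218588))
green (np.int32(23), np.float64(256.9719397674849))
(array([275.06748466, 212.66257669]), array([269, 202,  15,  27, 163], dtype=int32), ((276.0, 215.0), (26.0, 14.0), 90.0))
```

View pics/c9.png

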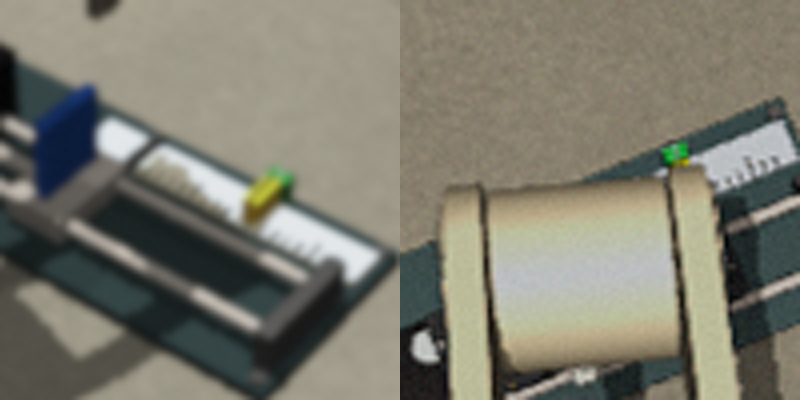

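The paddle is home, the follower is unmoved at the clip, and the gripper is clear above, so I'm handing in.

```bash
python3 -c "
from station import r
print(r.hand_in())"
```

```text
the job is handed in; nothing more can be done
None
```

The job is handed in: the follower was held level with the clip for over 2 s and measures about 0.5 mm from the clip line, the paddle was eased back home, and the gripper is clear; the station gave no verdict.

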